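# Offer up the next segmented ring over a pepper-mill glue-up

## Robot

A 6-joint arm with a two-finger parallel gripper is mounted at the origin on the work surface. World frame = base frame: x ahead of the robot, y to its left, z up, the work surface at z = 0. Lengths are in m, angles in rad, forces in N, time in s.
With the tool pointing down it reaches from about 0.3 to 0.875 m from the base axis. Payload 6.4 kg.
Tool frame: the origin (TCP) lies on the centre line of the jaws, within the pads' length; the fingertips stand 25 mm ahead of it and the grasp point (between the pads) lies 6 mm ahead of it; z points along the fingers, y is the line along which they close (so a half turn about z gives the same grasp; the last joint's range is limited). The gripper opens to 85 mm and grips with 20 to 120 N. Pads are 22 mm wide; open, the fingers measure 114 mm over their backs; the gripper's body (76 mm by 85 mm) begins 54 mm behind the grasp point. The pads swing forward as they close: fully open they stand 13 mm farther back than shut.
Start: joints at [-1.313, 0.181, 1.607, -0, 1.354, -0.206], TCP at [0.257, -0.514, 0.256] pointing down, gripper open.
Joint ranges: [-2.99, 2.99], [-0.89, 2.07], [0.3, 2.58], [-1.14, 4.28], [0, 2.63], [-3.12, 3.12]. Speed limits (rad/s): [2.57, 2.57, 3.01, 3.14, 3.14, 3.14].

## Interface

Orientations are given as a unit quaternion [w, x, y, z].
In Python, from bench import get_obs, camera, hand_in, spot_in gives the robot as it stands.
- The arm moves only by the shell command python3 -m jog 'ROWS'. ROWS is JSON, one flat list of numbers, 7 for each row, row after row: the shift along the tool's x, y, z in m, then the turn, a rotation vector about the tool's x, y, z in rad, then the closure, from 0 (fully open) to 1 (shut). A call has 1 to 20 rows; each row is the pose to reach, as a shift and turn from the pose commanded when the call began, along the tool's axes at that moment; what a row does not reach only later rows make up. A row lasts 1/8 s, in which the tool goes at most 62.5 mm and 10.7 degrees, less where a joint would pass 70% of its speed; a pose out of reach is approached as far as the arm can. A call with a gripper value outside its range is refused whole. The fingers move at their own pace and stop on an object; the grip force is fixed at half the most. Time passes only in rows, so rows that repeat a pose let the fingers close. It gives the time, the measured TCP pose, the force, the opening and the grip force at its end, in the units of the state.
- get_obs(): the state, without advancing time (a new reading comes with each control period).
- camera(name): name is "scene" or "top" or "wrist"; returns a dict with "frame" (480x640x3 uint8, red, green, blue), "mtx" (3x3 intrinsics, pixels), "extrinsics" (4x4, takes a point from camera to world coordinates). Camera axes: x right, y up, looking along -z (the intrinsics and any distortion apply to the point x, -y, -z); pixel columns grow to the right and rows downward; lengths in m; the calibration is good to about 2 mm. The wrist camera is an equidistant fisheye: a pixel r from the principal point sees the ray r / f radians off the axis. A picture is of the moment at which its call begins. There is no depth.
- hand_in(): hands the job in; it is judged then, once.
Trained networks look in a picture, given as the dict that the camera call returned (one of the last four; its "shot" number tells which), for a name from the list of things; names that differ only in an ending like _2 or _b are one class to them, and where a whole thing is asked for, a point or a joint stands for the part that bears it (a point fixed in the world has none). Each returns a list of dicts, best first, with "confidence" (0 to 1); they miss things now and then, are a little off and sometimes report something else, mostly with a low value. They report only what shows in the picture. A call takes as long as a camera call.
- spot_in(picture, name): "xyz" ([x, y, z] in m, in world coordinates, good to about 4 mm: the middle of the surface that is visible of it).
The state is a dict: "time_s": time; "q": joint angles; "dq": joint speeds; "joint_efforts": joint torques, N m; "eef_pos": TCP position; "eef_rot": TCP orientation; "wrist_force": force on the tool from outside, world axes, zero at the start; "torque": the same for the moment, N m; "opening": opening from 0.0 (shut) to 1.0 (fully open); "grasp_force": force on a finger pad.
Only numpy, scipy, OpenCV 4.12 (cv2) and the standard library are available. Lean on these libraries where they do the work, as an engineer would, in place of code of your own. Each camera call takes 0.05 s, during which the arm holds its last target. There are 200 camera calls.

## Task

Take the ring of alternating dark and light segments from the gluing board, bring it across clear of the gouges, and offer it up level and centred over the mill column in the upright chuck, turned like brickwork so that each of its segments sits squarely over a joint of the column's top ring. The column's top is already wet with glue, so stop with the ring hovering about 1 cm above it, never touching the column, and finish while still holding it there so that I can check the joints by eye. Leave everything else where it is.

Things in the scene. Friction and masses are not known exactly. Their poses are not given: they have to be found in the camera images.
- ring: The ring to offer up: loose octagonal wooden ring of 8 segments, alternately pale and dark; 60 mm across flats (65 across corners, each flat 25 wide), 22 mm high, octagonal bore 30 mm, about 45 g. Lies flat on the board at one of three places, any yaw. Origin: centre of its underside, z up; x points out through the middle of a flat (flats every 45 deg; joints at the corners, midway between).
- post: Glue-up fixed to the bench: steel flange (130 mm diameter) and upright four-jaw chuck (100 mm diameter, 94 mm high) gripping a column of three octagonal rings, sized as the loose one, 100 to 166 mm above the bench. Origin: on the bench on the column's axis, z up; x points through the middle of a flat of the top ring, so for brickwork the loose ring's x is 22.5 deg (+ any 45 deg) from it.
- column_top (a point): Centre of the column's flat top face (a ring of alternating dark and pale segments with a dark bore), 166 mm above the bench; the same axes as post.
- board: White-faced gluing board lying fixed on the bench, 260 x 270 mm, 18 mm thick; origin at the centre of its underside. Three rings lie on it about 110 to 150 mm apart, centre to centre.
- pale_ring: Bystander: a ring of the same size, all pale maple, loose on the board; origin at the centre of its underside.
- red_ring: Bystander: a ring of the same size, all red-brown cherry, loose on the board; origin at the centre of its underside.
- rack: Plywood gouge cradle fixed between the board and the glue-up: base 380 (along its x) x 160 mm, two notched saddles up to 81 mm high; origin at the centre of its underside, x along the gouges (roughly away from the robot). With the gouges in it, it stands 87 mm high.
- gouge1: Bystander: a turning gouge lying loose in the cradle, 460 mm long along x with its 32 mm thick wooden handle towards the robot; top of the handle 87 mm above the bench; origin mid-length under the handle's thickness. It is the one in the cradle's notch at -y.
- gouge2: Bystander: a like gouge in the middle notch.
- gouge3: Bystander: a like gouge in the notch at +y.
- glue_bottle: Bystander: yellow glue bottle with a green band and an orange nozzle, loose, upright, 60 mm diameter, 178 mm high; origin at the centre of its underside.
- mill: Bystander: a finished two-tone pepper mill, loose, upright, 62 mm diameter, 186 mm high; origin at the centre of its underside.
- caliper: Bystander: a digital caliper lying flat and loose on the bench, 235 mm long, 15 mm high; origin at the middle of its beam's underside.

How it is judged:
On the way:
1. the ring is lifted off the board in the gripper (z of ring in the frame of board above 0.05 m and contact force between the fingers and ring above 1 N), for 0.2 s.
At the end, for the whole second after the job is handed in: The gripper holds the ring still, carried by nothing else: underside 4 to 16 mm above the column's top, centre within 4 mm of its axis, level within 4 deg, and the middles of its segments within about 5 deg of the joints of the column's top ring (horizontal distance between ring and column_top below 0.004 m and z of ring in the frame of column_top between 0.004 and 0.016 m and angle between ring's own z axis and vertical below 0.07 rad and (angle between the x axis of ring and the x axis of post, either way round between 0.3027 and 0.4827 rad or angle between the x axis of ring and the x axis of post, either way round between 1.0881 and 1.2681 rad) and contact force between the fingers and ring above 1 N and contact force between ring and post below 0.05 N and linear speed of ring below 0.01 m/s and angular speed of ring below 0.1 rad/s); the arm keeps its last pose, push and grip.
It fails at once if the ring touches the column or its chuck (contact force between ring and post above 0.3 N).
It fails at once if the ring knocks against the gouges or their cradle (contact force between ring and rack above 0.5 N or contact force between ring and gouge1 above 0.5 N or contact force between ring and gouge2 above 0.5 N or contact force between ring and gouge3 above 0.5 N).
It fails at once if another ring, a gouge or the caliper is moved more than 15 mm (distance of any of pale_ring, red_ring, gouge1, gouge2, gouge3, caliper from where it was at the start of the episode above 0.015 m).
It fails at once if the glue bottle or the finished mill is moved more than 15 mm or knocked over (distance of any of glue_bottle, mill from where it was at the start of the episode above 0.015 m or angle between any of glue_bottle, mill's own z axis and vertical above 0.3 rad).
It also fails if it takes over 35 s, if anything falls off the work surface, if the arm or the gripper's body presses on something with over 40 N, if the wrist force passes 120 N, or if a joint passes its speed limit or range.

## Working session

There is one attempt and no reset: what is moved stays moved. The work goes in short steps, Python scripts to look and compute and a shell command to move; the robot and the scene stay as the last step left them, time stands still between calls to the robot, and variables do not carry over. Pictures are saved under pics/ and viewed, at most 10 in all, crops included, and the job is handed in when it is done.

```bash
mkdir -p pics; ls; cat > h.py <<'E'
import numpy as np, cv2
from bench import get_obs, camera, hand_in, spot_in
def proj(c,P):
    T=np.linalg.inv(c["extrinsics"]);p=np.atleast_2d(P)@T[:3,:3].T+T[:3,3]
    q=p*[1,-1,-1];q=q/q[:,2:];return (q@c["mtx"].T)[:,:2]
def ray(c,uv,z):
    uv=np.atleast_2d(uv).astype(float);d=np.c_[uv,np.ones(len(uv))]@np.linalg.inv(c["mtx"]).T*[1,-1,-1]
    E=c["extrinsics"];d=d@E[:3,:3].T;o=E[:3,3];return o+d*((z-o[2])/d[:,2])[:,None]
E
python3 - <<'E'
from h import *
o=get_obs();print(o["eef_pos"],o["eef_rot"],o["opening"],o["time_s"])
for n in ["top","scene"]:
    c=camera(n);cv2.imwrite(f"pics/{n}1.png",c["frame"][:,:,::-1]);print(n,c["mtx"].tolist(),c["extrinsics"].round(3).tolist(),[k for k in c])
    np.savez(n+"1.npz",frame=c["frame"],mtx=c["mtx"],extrinsics=c["extrinsics"])
    for t in ["ring","column_top","pale_ring","red_ring","rack","glue_bottle","mill","board","post"]:
        print(t,[(np.round(r["xyz"],3).tolist(),round(r["confidence"],2)) for r in spot_in(c,t)][:3])
E
```

```text
pics
[ 0.25710788 -0.51374457  0.2553754 ] [-8.76665765e-04  9.73234799e-01  2.29811351e-01 -1.79451493e-05] 0.996879195850175 0.0
top [[619.6880566871249, 0.0, 320.7051708884507], [0.0, 619.6880566871249, 243.69646387533822], [0.0, 0.0, 1.0]] [[0.002, 0.991, -0.134, 0.375], [-1.0, 0.006, 0.025, 0.028], [0.026, 0.134, 0.991, 1.419], [0.0, 0.0, 0.0, 1.0]] ['frame', 'mtx', 'extrinsics', 'shot']
ring [([0.504, 0.149, 0.044], 0.8), ([0.555, 0.219, 0.014], 0.18)]
column_top [([0.53, -0.255, 0.071], 0.74)]
pale_ring [([0.494, 0.283, 0.043], 0.82), ([0.525, -0.26, 0.071], 0.75)]
red_ring [([0.612, 0.227, 0.043], 0.87)]
rack [([0.662, -0.027, 0.014], 0.88), ([0.566, -0.087, 0.083], 0.62), ([0.533, -0.255, 0.067], 0.57)]
glue_bottle [([0.728, -0.219, 0.12], 0.69)]
mill [([0.742, 0.104, 0.145], 0.89), ([0.553, 0.005, 0.078], 0.31)]
board [([0.554, 0.219, 0.016], 0.58), ([0.323, -0.156, 0.006], 0.27)]
post []
scene [[453.2160518397571, 0.0, 322.1292074411795], [0.0, 453.2160518397571, 233.94949485513584], [0.0, 0.0, 1.0]] [[-0.138, -0.815, 0.563, 1.127], [0.99, -0.11, 0.084, 0.09], [-0.006, 0.569, 0.822, 0.959], [0.0, 0.0, 0.0, 1.0]] ['frame', 'mtx', 'extrinsics', 'shot']
ring []
column_top [([0.562, -0.26, 0.076], 0.94)]
pale_ring [([0.502, 0.288, 0.04], 0.95)]
red_ring [([0.598, 0.006, 0.082], 0.73), ([0.626, 0.221, 0.036], 0.59)]
rack [([0.682, -0.03, 0.009], 0.73)]
glue_bottle [([0.752, -0.21, 0.111], 0.93)]
mill [([0.763, 0.107, 0.134], 0.86)]
board [([0.574, 0.224, 0.019], 0.73)]
post [([0.563, -0.266, 0.075], 0.83)]
```

View pics/top1.png

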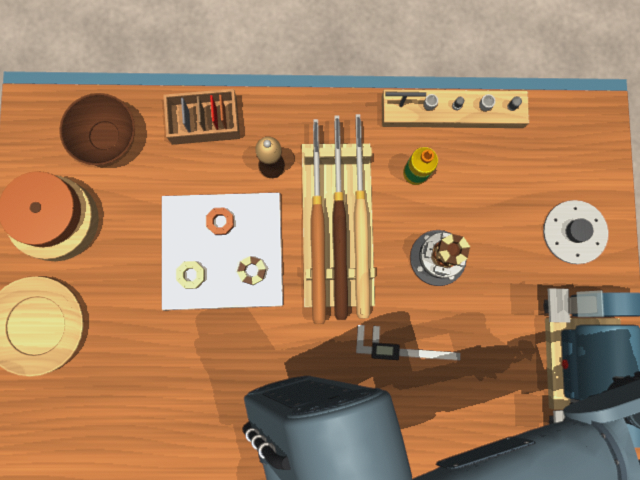

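View pics/scene1.png

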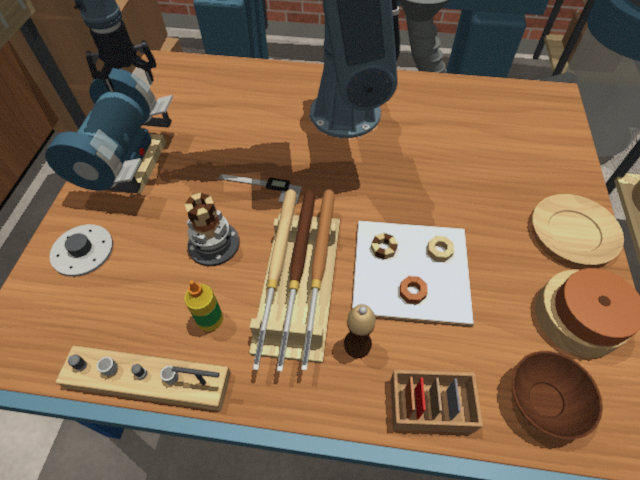

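The top view shows the loose ring at about (252,271) and the column top at (453,248). Next I'll enlarge both.

```bash
python3 - <<'E'
from h import *
a=dict(np.load("top1.npz"));b=dict(np.load("scene1.npz"))
def crop(c,u,v,r,s): return cv2.resize(c["frame"][v-r:v+r,u-r:u+r],(s,s),interpolation=cv2.INTER_CUBIC)
im=np.vstack([np.hstack([crop(a,252,271,25,300),crop(a,453,248,25,300)]),np.hstack([crop(b,385,245,25,300),crop(b,202,208,25,300)])])
cv2.imwrite("pics/crop1.png",im[:,:,::-1])
print(ray(a,[252,271],.04),ray(a,[453,248],.166),ray(b,[384.5,244],.04),ray(b,[201,203],.166))
E
```

```text
[[0.49919539 0.14609012 0.04      ]] [[ 0.53713364 -0.27489721  0.166     ]] [[0.50703258 0.15060071 0.04      ]] [[ 0.53714788 -0.27105612  0.166     ]]
```

View pics/crop1.png

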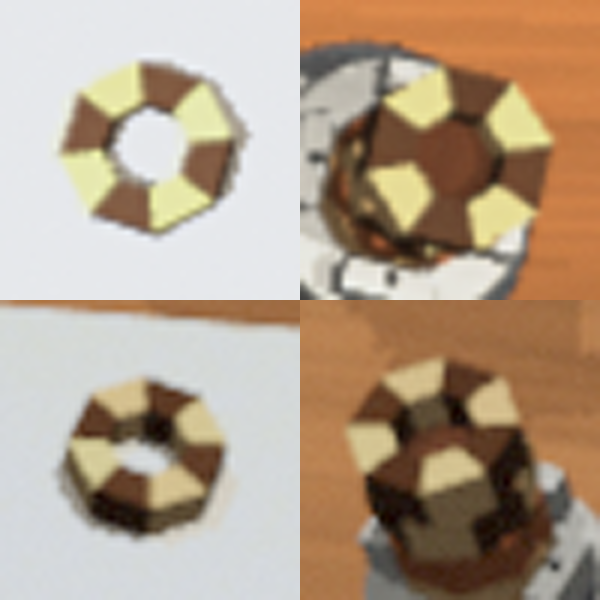

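The loose ring and the column top both show clear pale/dark segments. I'll fit the centre and yaw by pattern contrast.

```bash
cat >> h.py <<'E'
from scipy.optimize import minimize, differential_evolution
from scipy.ndimage import map_coordinates
# samples: octagon, x through middle of a flat, pale=+1 for sector 0
_g=np.stack(np.meshgrid(np.arange(-31.5,32,1),np.arange(-31.5,32,1)),-1).reshape(-1,2)/1000
_a=np.arctan2(_g[:,1],_g[:,0]);_k=np.round(_a/(np.pi/4)).astype(int);_ap=np.hypot(*_g.T)*np.cos(_a-_k*np.pi/4)
_m=(_ap<.0295)&(_ap>.0158);PT=_g[_m];SG=np.where(_k[_m]%2==0,1,-1)
def score(cams,x,y,yaw,z):
    c,s=np.cos(yaw),np.sin(yaw);P=np.c_[PT@np.array([[c,s],[-s,c]])+[x,y],np.full(len(PT),z)]
    t=0
    for cam in cams:
        uv=cam.get("proj",proj)(cam,P);f=cam["frame"].astype(float)
        v=np.stack([map_coordinates(f[:,:,i],[uv[:,1],uv[:,0]],order=1,mode="nearest") for i in range(3)],1)
        for g in (1,-1): t-=v[SG==g].var(0).sum()
        d=(v[SG==1].mean(0)-v[SG==-1].mean(0)).sum();t+=d*abs(d)/3
    return t
def fit(cams,x0,y0,z,w=.015):
    r=differential_evolution(lambda p:-score(cams,*p,z),[(x0-w,x0+w),(y0-w,y0+w),(-np.pi/4,np.pi/4)],seed=0,popsize=20,maxiter=80)
    return np.r_[r.x[:2],np.degrees(r.x[2])],-r.fun
E
python3 - <<'E'
from h import *
a=dict(np.load("top1.npz"));b=dict(np.load("scene1.npz"))
for n,x,y,z in [("ring",.503,.148,.04),("col",.537,-.273,.166)]:
    for k,cs in [("top",[a]),("scene",[b]),("both",[a,b])]: print(n,k,*fit(cs,x,y,z))
E
```

```text
ring top [ 0.50160703  0.14856088 28.37971106] 25928.496529547814
ring scene [ 0.50476757  0.14980516 28.44084152] 22823.703384845765
ring both [ 0.50299064  0.14908387 28.40511712] 38859.39523947993
col top [ 0.53558198 -0.27719908 31.3346413 ] 32909.712661622565
col scene [ 0.53883934 -0.27603253 31.37276786] 26941.676519770626
col both [ 0.53665238 -0.27682222 31.30097266] 50373.86295096688
```

```bash
python3 -m jog '[0,0,-0.05,0,0,0,0, 0.05,-0.012,-0.075,0,0,0.05,0, 0.10,-0.024,-0.075,0,0,0.1,0, 0.15,-0.037,-0.075,0,0,0.15,0, 0.20,-0.049,-0.075,0,0,0.2,0, 0.25,-0.061,-0.075,0,0,0.25,0, 0.30,-0.073,-0.075,0,0,0.31,0, 0.34,-0.083,-0.075,0,0,0.31,0, 0.356,-0.087,-0.075,0,0,0.31,0, 0.356,-0.087,-0.075,0,0,0.31,0, 0.356,-0.087,-0.075,0,0,0.31,0]'
cat >> h.py <<'E'
def projw(c,P):
    T=np.linalg.inv(c["extrinsics"]);p=(np.atleast_2d(P)@T[:3,:3].T+T[:3,3])*[1,-1,-1]
    r=np.hypot(p[:,0],p[:,1]);th=np.arctan2(r,p[:,2]);M=c["mtx"]
    return np.c_[M[0,0]*th*p[:,0]/r+M[0,2],M[1,1]*th*p[:,1]/r+M[1,2]]
def wrist():
    c=dict(camera("wrist"));c["proj"]=projw;return c
E
python3 - <<'E'
from h import *
o=get_obs();print(o["eef_pos"],o["eef_rot"])
c=wrist();cv2.imwrite("pics/w1.png",c["frame"][:,:,::-1]);print(c["mtx"],c["extrinsics"].round(3))
f=fit([c],.537,-.275,.166);print(f)
E
```

```text
time_s: 2.38
eef_pos: [0.5359, -0.2782, 0.3312]
eef_rot: [0.0, 0.997, 0.076, -0.0]
wrist_force: [-0.8, -1.0, -0.5]
opening: 0.998
grasp_force: 0.0
[ 0.53592382 -0.27818307  0.3312069 ] [ 1.48119196e-04  9.97085021e-01  7.62978341e-02 -2.82570108e-04]
[[371.64829954   0.         322.07193096]
 [  0.         371.64829954 244.20568731]
 [  0.           0.           1.        ]] [[ 0.154  0.939  0.308  0.616]
 [-0.988  0.146  0.048 -0.265]
 [ 0.001 -0.312  0.95   0.45 ]
 [ 0.     0.     0.     1.   ]]
(array([ 0.53810679, -0.27580664, 31.29036444]), np.float64(14006.864353240857))
```

View pics/w1.png

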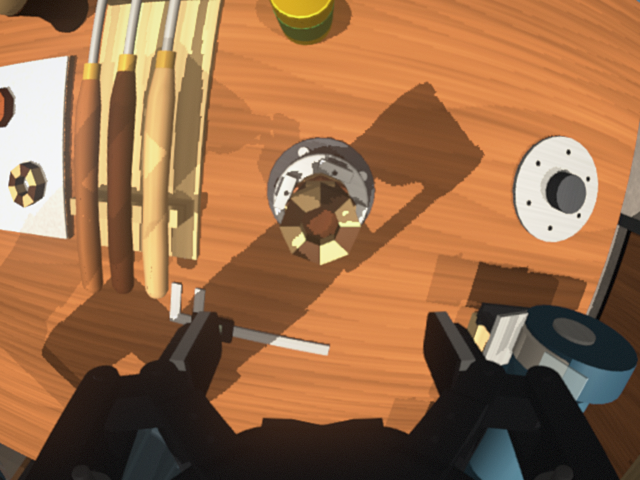

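The wrist view shows the column top at (322,222), and it agrees with the other cameras: about (0.5375, -0.2763), yaw 31.3°. Next I move over the ring.

```bash
python3 -m jog '[0.003,-0.04,0,0,0,-0.03,0, 0.007,-0.1,0,0,0,-0.08,0, 0.012,-0.16,0,0,0,-0.13,0, 0.016,-0.22,0,0,0,-0.18,0, 0.021,-0.28,0,0,0,-0.23,0, 0.026,-0.34,0,0,0,-0.28,0, 0.03,-0.4,0.02,0,0,-0.33,0, 0.032,-0.427,0.06,0,0,-0.343,0, 0.032,-0.427,0.11,0,0,-0.343,0, 0.032,-0.427,0.15,0,0,-0.343,0, 0.032,-0.427,0.161,0,0,-0.343,0, 0.032,-0.427,0.161,0,0,-0.343,0, 0.032,-0.427,0.161,0,0,-0.343,0]'
python3 - <<'E'
from h import *
o=get_obs();print(o["eef_pos"],o["eef_rot"],2*np.degrees(np.arctan2(o["eef_rot"][2],o["eef_rot"][1])))
c=wrist();cv2.imwrite("pics/w2.png",c["frame"][:,:,::-1])
print(fit([c],.503,.149,.04))
E
```

```text
time_s: 4.05
eef_pos: [0.5044, 0.1493, 0.1724]
eef_rot: [0.0, 0.969, 0.245, 0.002]
wrist_force: [-0.4, -1.1, 1.4]
opening: 1.001
grasp_force: 0.0
[0.50441138 0.14931716 0.17236131] [3.27523739e-04 9.69397420e-01 2.45490635e-01 1.69768414e-03] 28.42170449772684
(array([ 0.50444537,  0.15033382, 28.72759943]), np.float64(11611.413423824542))
```

View pics/w2.png

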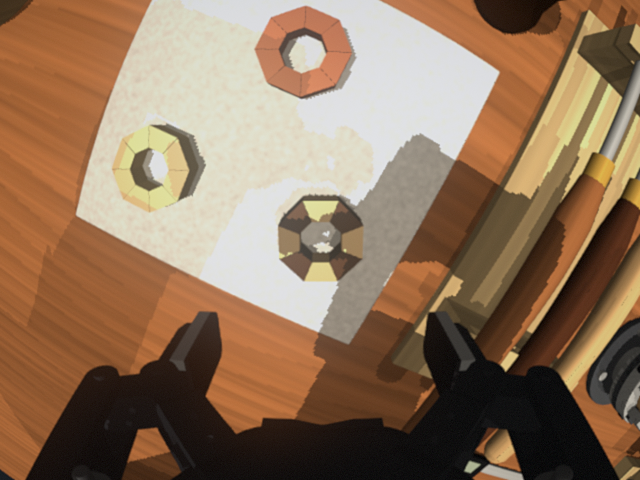

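The ring sits centred and square between the jaws at (321,238). Descending and closing.

```bash
python3 -m jog '[0,0,0.04,0,0,0,0, 0,0,0.08,0,0,0,0, 0,0,0.105,0,0,0,0, 0,0,0.12,0,0,0,0, 0,0,0.129,0,0,0,0, 0,0,0.129,0,0,0,0.1, 0,0,0.129,0,0,0,0.2, 0,0,0.129,0,0,0,0.3, 0,0,0.129,0,0,0,0.5, 0,0,0.129,0,0,0,0.8, 0,0,0.129,0,0,0,1, 0,0,0.129,0,0,0,1, 0,0,0.129,0,0,0,1]'
python3 - <<'E'
from h import *
o=get_obs();print(o["eef_pos"],o["eef_rot"])
c=wrist();cv2.imwrite("pics/w3.png",c["frame"][:,:,::-1])
E
```

```text
time_s: 5.72
eef_pos: [0.5038, 0.1498, 0.0427]
eef_rot: [0.0, 0.969, 0.246, 0.001]
wrist_force: [-0.6, -0.2, 6.6]
opening: 0.686
grasp_force: 64.9
[0.50383274 0.14977126 0.04265938] [1.81925151e-04 9.69293810e-01 2.45903537e-01 9.63333694e-04]
```

View pics/w3.png

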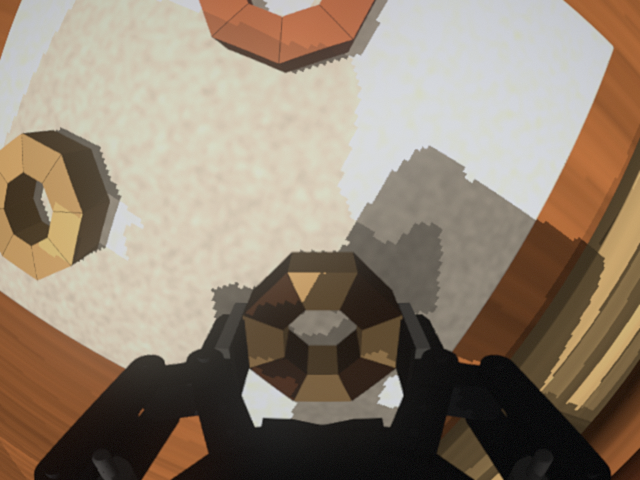

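The grip is square on the flats, with the ring at about (322,325). Lift and check.

```bash
python3 -m jog '[0,0,-0.01,0,0,0,1, 0,0,-0.03,0,0,0,1, 0,0,-0.06,0,0,0,1, 0,0,-0.1,0,0,0,1, 0,0,-0.14,0,0,0,1, 0,0,-0.175,0,0,0,1, 0,0,-0.197,0,0,0,1, 0,0,-0.207,0,0,0,1, 0,0,-0.207,0,0,0,1, 0,0,-0.207,0,0,0,1]'
python3 - <<'E'
from h import *
o=get_obs();p=o["eef_pos"];print(p,o["eef_rot"],2*np.degrees(np.arctan2(o["eef_rot"][2],o["eef_rot"][1])))
c=wrist();z=p[2]-.0427+.04
for dz in (-.003,0,.003): print(dz,fit([c],p[0],p[1],z+dz,.01))
T=camera("top");cs=[dict(T)]
print(fit(cs,p[0],p[1],z,.01))
E
```

```text
time_s: 7.02
eef_pos: [0.5022, 0.1496, 0.2471]
eef_rot: [-0.0, 0.969, 0.246, -0.001]
wrist_force: [-0.5, -0.8, 0.3]
opening: 0.687
grasp_force: 64.3
[0.50224087 0.14958249 0.24707749] [-1.86094511e-04  9.69315663e-01  2.45817165e-01 -1.01636074e-03] 28.460277041464618
-0.003 (array([ 0.50073295,  0.14878149, 28.7388712 ]), np.float64(6655.53117433759))
0 (array([ 0.50245546,  0.14968955, 28.7189258 ]), np.float64(6473.135090426329))
0.003 (array([ 0.50428802,  0.15067306, 28.68485873]), np.float64(5838.749242218951))
(array([ 0.51224087,  0.13958249, 33.24282397]), np.float64(-3427.0346202658975))
```

```bash
python3 -m jog '[-0.008,0.018,0,0,0,0.01,1, -0.022,0.05,0,0,0,0.04,1, -0.04,0.09,0,0,0,0.08,1, -0.057,0.13,0,0,0,0.12,1, -0.075,0.17,0,0,0,0.16,1, -0.092,0.21,0,0,0,0.2,1, -0.11,0.25,0,0,0,0.24,1, -0.128,0.29,0,0,0,0.28,1, -0.145,0.33,0,0,0,0.31,1, -0.158,0.36,0,0,0,0.335,1, -0.167,0.38,0,0,0,0.345,1, -0.172,0.391,0,0,0,0.345,1, -0.172,0.391,0,0,0,0.345,1, -0.172,0.391,0,0,0,0.345,1, -0.172,0.391,0,0,0,0.345,1]'
python3 - <<'E'
from h import *
o=get_obs();p=o["eef_pos"];R=o["eef_rot"];print(p,R,2*np.degrees(np.arctan2(R[2],R[1])),o["grasp_force"])
c=wrist();z=p[2]-.0027
print(fit([c],p[0],p[1],z,.01))
S=dict(camera("scene"));print(fit([S],p[0],p[1],z,.015))
u,v=proj(S,[.5375,-.2763,.19])[0].astype(int)
cv2.imwrite("pics/s2.png",cv2.resize(S["frame"][v-50:v+50,u-60:u+60],(720,600),interpolation=cv2.INTER_CUBIC)[:,:,::-1])
E
```

```text
time_s: 9.0
eef_pos: [0.5382, -0.275, 0.2484]
eef_rot: [-0.0, 0.997, 0.076, 0.0]
wrist_force: [-0.3, -0.2, -0.6]
opening: 0.692
grasp_force: 64.3
[ 0.53821874 -0.27504038  0.2484178 ] [-7.24167519e-05  9.97071873e-01  7.64700882e-02  3.57396856e-05] 8.771389563511299 64.2772650718689
(array([ 0.53858104, -0.27470575,  8.78018773]), np.float64(8926.080365439906))
(array([ 0.54093221, -0.27463723,  8.27441993]), np.float64(5307.587230443189))
```

View pics/s2.png

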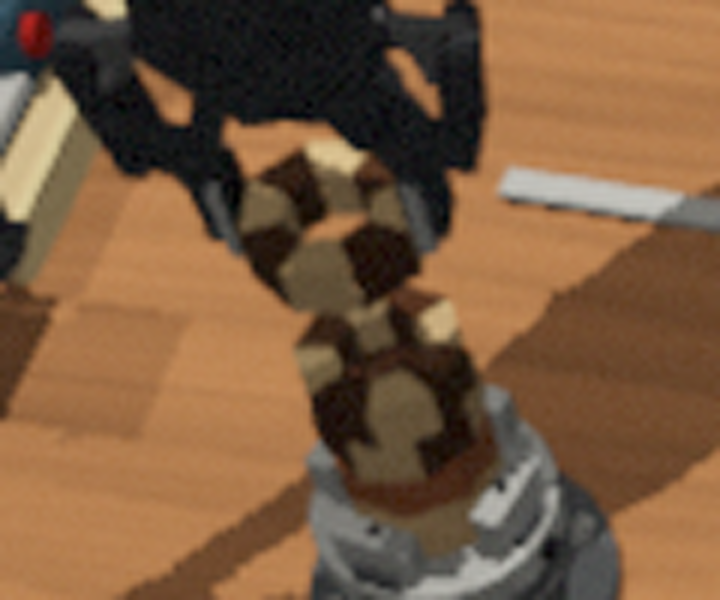

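```bash
python3 -m jog '[-0.001,0.001,0.005,0,0,0,1, -0.001,0.001,0.012,0,0,0,1, -0.001,0.001,0.02,0,0,0,1, -0.001,0.001,0.028,0,0,0,1, -0.001,0.001,0.035,0,0,0,1, -0.001,0.001,0.04,0,0,0,1, -0.001,0.001,0.04,0,0,0,1, -0.001,0.001,0.04,0,0,0,1, -0.001,0.001,0.04,0,0,0,1]'
python3 - <<'E'
from h import *
o=get_obs();p=o["eef_pos"];R=o["eef_rot"];print(p,R,2*np.degrees(np.arctan2(R[2],R[1])))
z=p[2]-.0027
print(fit([wrist()],p[0],p[1],z,.01))
print(fit([dict(camera("scene"))],p[0],p[1],z,.01))
E
```

```text
time_s: 10.22
eef_pos: [0.5374, -0.2773, 0.2087]
eef_rot: [0.0, 0.997, 0.076, 0.0]
wrist_force: [0.4, -0.8, -1.5]
opening: 0.687
grasp_force: 64.3
[ 0.5374418  -0.27731825  0.20871544] [2.58361311e-04 9.97120775e-01 7.58288661e-02 2.76337562e-04] 8.697697541195895
(array([ 0.53778091, -0.27699729,  8.69552774]), np.float64(9442.128653338967))
(array([ 0.54030628, -0.27679681,  8.33134571]), np.float64(4907.696994941129))
```

```bash
python3 -m jog '[0,-0.0005,0.003,0,0,0,1, -0.0005,-0.0005,0.006,0,0,0,1, -0.0005,-0.0005,0.008,0,0,0,1, -0.0005,-0.0005,0.008,0,0,0,1, -0.0005,-0.0005,0.008,0,0,0,1, -0.0005,-0.0005,0.008,0,0,0,1]'
python3 - <<'E'
from h import *
for i in range(3):
    S=dict(camera("scene"));o=get_obs();p=o["eef_pos"];R=o["eef_rot"];print(p,R,2*np.degrees(np.arctan2(R[2],R[1])))
z=.2007-.0027
print(fit([wrist()],p[0],p[1],z,.01))
print(fit([S],p[0],p[1],z,.01))
u,v=proj(S,[.5375,-.2763,.18])[0].astype(int)
cv2.imwrite("pics/s3.png",cv2.resize(S["frame"][v-50:v+50,u-60:u+60],(720,600),interpolation=cv2.INTER_CUBIC)[:,:,::-1])
E
```

```text
time_s: 11.08
eef_pos: [0.5367, -0.2768, 0.2004]
eef_rot: [0.0, 0.997, 0.076, 0.0]
wrist_force: [1.3, -0.2, -0.9]
opening: 0.686
grasp_force: 64.3
[ 0.53672501 -0.2768142   0.20040626] [6.87107163e-05 9.97121745e-01 7.58169613e-02 9.18467113e-05] 8.696328853521889
[ 0.5367204  -0.27681288  0.20041555] [7.37086372e-05 9.97121862e-01 7.58154419e-02 7.72759340e-05] 8.696154233009594
[ 0.53668714 -0.2767745   0.20038507] [4.13577362e-05 9.97120864e-01 7.58286130e-02 3.74958892e-05] 8.697667845437975
(array([ 0.53729001, -0.27643529,  8.71865217]), np.float64(9556.611534356369))
(array([ 0.53967871, -0.27615426,  8.81934894]), np.float64(4438.609065539408))
```

View pics/s3.png

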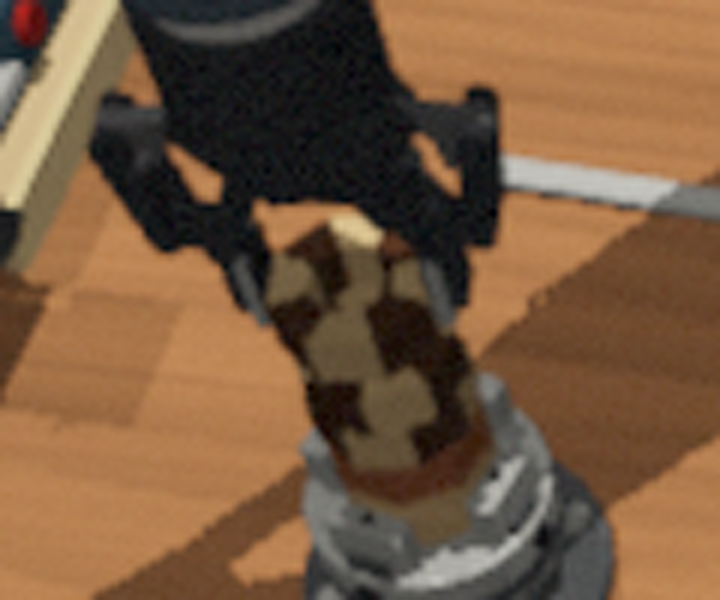

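The ring hovers about 1 cm above the column, centred and turned like brickwork. The wrist and scene cameras agree with the column to within 1 mm.

```bash
python3 -c "
from bench import hand_in; print(hand_in())"
```

```text
the job is handed in; nothing more can be done
None
```

The job is handed in: the gripper is still holding the ring about 1 cm above the column, centred within about 1 mm by the cameras, with its segments over the column's joints (yaw within about 0.5°); I saw no sign of contact on the way, and no verdict came back.

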